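Take a board's length with a spring tape measure and lock it

ROBOT

A 6-joint arm with a two-finger parallel gripper is mounted at the origin on a cart in front of the work surface, level with it; the furniture and walls round the work are solid. World frame = base frame: x ahead of the robot, y to its left, z up, the work surface at z = 0. Lengths are in mm, angles in rad, forces in N, time in s.
With the tool pointing down it reaches from about 400 to 925 mm from the base axis. Payload 12.5 kg.
Tool frame: the origin (TCP) lies at the centre of the arm's flange, where the gripper is bolted on; the fingertips stand 190 mm ahead of it and the grasp point (between the pads) lies 171 mm ahead of it; z points along the fingers, y is the line along which they close (so a half turn about z gives the same grasp; the last joint's range is limited). The gripper opens to 95 mm and grips with 3 to 60 N. Pads are 20 mm wide; open, the fingers measure 119 mm over their backs; the gripper's body (75 mm by 180 mm) begins 59 mm behind the grasp point.
Start: joints at [-1.291, 0.491, 1.559, -0, 1.092, -0.106], TCP at [235.207, -579.053, 404.761] pointing down, gripper open.
Joint ranges: [-3.1, 3.1], [-0.84, 2.19], [0.05, 2.79], [-1.13, 4.28], [0.06, 2.93], [-2.69, 2.69]. Speed limits (rad/s): [2.22, 2.22, 2.79, 3.14, 3.14, 3.14].

INTERFACE

Orientations are given as [roll, pitch, yaw] about the fixed x, y, z axes, in that order (R = Rz(yaw) Ry(pitch) Rx(roll)).
In Python, from cell import env, read_camera, search_frame, cut_out gives the robot as it stands. The module is installed in compiled form; this text tells all that it offers.
- The arm moves only by the tool move_arm, never from a script. Its argument "commands" is a list of rows, each a list of 3 entries, a list of its own where there are three numbers: the shift along the world's x, y, z normalised to -1 to 1, where 1 is 0.03 m, then the turn about the world's z normalised to -1 to 1, where 1 is 0.08 rad, then the opening, from -1 (shut) to 1 (fully open), so that 0 is half open. A call has 1 to 20 rows; each row shifts and turns the commanded pose from where the row before left it; what a row does not reach is not made up. A row lasts 1/12 s, in which the tool goes at most 41.7 mm and 7.16 degrees, less where a joint would pass 70% of its speed; a pose out of reach is approached as far as the arm can. A call with a number of a shift or a turn outside -1 to 1 is refused whole. A call with a gripper value outside its range is refused whole. The fingers move at their own pace and stop on an object; the grip force is fixed at half the most. Time passes only in rows, so rows that do not move let the fingers close. It gives the time, the measured TCP pose, the force, the opening and the grip force at its end, in the units of the state.
- env.state(): the state, without advancing time (a new reading comes with each control period).
- read_camera(name): name is "scene" or "side" or "wrist"; returns a dict with "image" (400x640x3 uint8, red, green, blue), "fx", "fy", "cx", "cy" (pixels), "D" ([k1, k2, p1, p2, k3] as OpenCV has them; the pictures are not rectified), "rvec" (rotation vector, rad) and "tvec" (3), from world to camera coordinates, as OpenCV has them. Camera axes: x right, y down, z forward; pixel columns grow to the right and rows downward; lengths in mm; the calibration is good to about 2 mm. A picture is of the moment at which its call begins. There is no depth.
- env.job_done(): hands the job in; it is judged then, once.
Trained networks look in a picture, given as the dict that the camera call returned (one of the last four; its "shot" number tells which), for a name from the list of things; names that differ only in an ending like _2 or _b are one class to them, and where a whole thing is asked for, a point or a joint stands for the part that bears it (a point fixed in the world has none). Each returns a list of dicts, best first, with "confidence" (0 to 1); they miss things now and then, are a little off and sometimes report something else, mostly with a low value. They report only what shows in the picture. A call takes as long as a camera call.
- search_frame(thing, picture): "at" ([column, row] in pixels, amid what is visible of it).
- cut_out(thing, picture): "region" (400x640 bool, what is visible of it) and "at" ([column, row] in pixels, amid what is visible of it).
The state is a dict: "t": time; "joints": joint angles; "qvel": joint speeds; "tau": joint torques, N m; "eef_pos": TCP position; "tcp_rot": TCP orientation; "ft_force": force on the tool from outside, world axes, zero at the start; "moment": the same for the moment, N m; "opening": opening from 0.0 (shut) to 1.0 (fully open); "grip_force": force on a finger pad.
Only numpy, scipy, OpenCV 4.12 (cv2) and the standard library are available. Lean on these libraries where they do the work, as an engineer would, in place of code of your own. Each camera call takes 0.05 s, during which the arm holds its last target. There are 200 camera calls.

TASK

Measure the length of the dark wooden board with the tape measure: hook the tape's end over the board's right-hand end, back the case away over the board to its left-hand end, and set the case down upright on the worktop so that its own spring holds its nose flush against that end, then let go of it. Press the red lock button fully down while the case stands braced like that. Then lift the locked tape off and stand it upright, blade still drawn out to the board's length, in the middle of the notebook, without shoving the butter, fish tin or garlic about.

Things in the scene. Friction and masses are not known exactly. Their poses are not given: they have to be found in the camera images.
- measure: tape measure: yellow case, black nose, 38 mm wide (its x), 72 mm long (y), 62 mm high, about 300 g, loose; flat sides to grip from above. Origin: centre of its underside; z up. The nose face, where the blade comes out, is at y = -36 mm and looks to -y (to the robot's right at yaw 0). Below z = 6 mm the nose is cut back to y = -26 mm.
- tape_hook (a point): inner corner of the steel hook: blade's underside meets the hook's face that looks at the case. The hook, 19 mm wide and 3 mm thick, hangs 9 mm below this point. It reaches below the board's top over the board only if the case is held nose-down: about 30 degrees while the blade is short, less and less as it comes out. Axes as the case's.
- tape_nose (a point): point of the nose face where the underside of the blade comes out: 15.5 mm above the case's underside, 36 mm from its centre. The blade is stiff and straight, 18 mm wide, 2 mm thick; retracted, 26 mm of it stand out. Axes as the case's.
- measure_blade (a joint): how far the blade is drawn out beyond its retracted rest, m, 0 to 0.22. The distance from nose face to hook is this plus 0.026, so 0.184 when both lie tight on the ends of the board. A spring of 3.3 N (retracted) to 3.7 N pulls it in at all times unless locked.
- measure_lock (a joint): travel of the red lock button, m: 0 up (blade free), 0.005 fully down (blade locked). It goes down against about 5 N of friction, up to 9 N as its detent drops in near the end, and stays where it is left; press it to the stop. From 0.004 on the blade is held against the spring and light knocks.
- lock_top (a point): centre of the top of the red lock button, 20 mm (x) by 26 mm (y), standing 8 mm above the top of the case, pressed straight down toward the case's underside. Axes as the case's.
- board: dark wooden board on a rubber mat, fixed to the worktop, 110 mm (its x) by 210 mm (its y, the length to be measured) by 14 mm high. Origin at the centre of its underside; its right-hand end is the one at -y, the left-hand end at +y.
- board_right_end (a point): middle of the top edge of the board's right-hand end (14 mm above the worktop); axes as the board's.
- board_left_end (a point): middle of the top edge of the board's left-hand end; axes as the board's.
- notebook: cream notebook lying shut, fixed, 148 mm (its x) by 109 mm (its y), 11 mm thick (the spiral 14 mm, along the edge at its +y). Origin at the centre of its underside.
- butter: pack of butter, 73x102x37 mm, loose, left of the board; leave it. Origin at the centre of its underside.
- fish_tin: flat teal fish tin, 63x105x24 mm, loose, right of the board; leave it. Origin at the centre of its underside.
- garlic: garlic bulb, 56 mm, loose, near the front edge at the left; leave it. Origin at the centre of its underside.

How it is judged (in metres and radians):
On the way, in this order (a step that is already met when the one before it is completed fails the run):
1. the hook has caught over the right-hand end of the board and the blade is drawn out by more than 50 mm (y of tape_hook in the frame of board between -0.118 and -0.096 m and z of tape_hook in the frame of board between 0.006 and 0.022 m and x of tape_hook in the frame of board between -0.05 and 0.05 m and value of joint measure_blade above 0.05 m), for 0.1 s.
2. the case stands on the worktop, let go, its nose tight against the left-hand end, the hook tight on the right-hand end (value of joint measure_blade between 0.1805 and 0.1875 m and y of tape_hook in the frame of board between -0.109 and -0.101 m and z of tape_hook in the frame of board between 0.01 and 0.021 m and y of tape_nose in the frame of board between 0.101 and 0.11 m and x of tape_nose in the frame of board between -0.05 and 0.05 m and height (world z) of measure below 0.004 m and angle between measure's own z axis and vertical below 0.07 rad and contact force between the fingers and measure below 0.1 N), for 0.2 s.
3. the lock button is pressed down while the case stands braced so (value of joint measure_blade between 0.1805 and 0.1875 m and y of tape_hook in the frame of board between -0.109 and -0.101 m and z of tape_hook in the frame of board between 0.01 and 0.021 m and y of tape_nose in the frame of board between 0.101 and 0.11 m and x of tape_nose in the frame of board between -0.05 and 0.05 m and height (world z) of measure below 0.004 m and angle between measure's own z axis and vertical below 0.07 rad and value of joint measure_lock above 0.004 m), for 0.1 s.
At the end, for the whole second after the job is handed in: The tape measure stands upright (within 4.5 degrees), at rest and released on the notebook, its case centre within 40 mm of the notebook's centre, the lock button down (at least 4 of its 5 mm) and the blade drawn out by 180.5 to 187.5 mm, i.e. the board's length within 3.5 mm (value of joint measure_blade between 0.1805 and 0.1875 m and value of joint measure_lock above 0.004 m and horizontal distance between measure and notebook below 0.04 m and height (world z) of measure between 0.008 and 0.016 m and angle between measure's own z axis and vertical below 0.08 rad and linear speed of measure below 0.02 m/s and contact force between the fingers and measure below 0.1 N); the robot touches nothing.
It fails at once if the butter is moved more than 30 mm (distance of butter from where it was at the start of the episode above 0.03 m).
It fails at once if the fish tin is moved more than 30 mm (distance of fish_tin from where it was at the start of the episode above 0.03 m).
It fails at once if the garlic is moved more than 30 mm (distance of garlic from where it was at the start of the episode above 0.03 m).
It also fails if it takes over 72 s, if anything falls off the work surface, if the arm or the gripper's body presses on something with over 40 N, if the wrist force passes 120 N, or if a joint passes its speed limit or range.

## Working session

There is one attempt and no reset: what is moved stays moved. The work goes in short steps, Python scripts to look and compute and a tool call to move; the robot and the scene stay as the last step left them, time stands still between calls to the robot, and variables do not carry over. Pictures are saved under pics/ and viewed, at most 10 in all, crops included, and the job is handed in when it is done.

Besides the shell and the picture viewer there is one more tool, called after ">>>" by a JSON object that holds its "name" and its "arguments". move_arm: Moves the arm, as the interface text tells. Its arguments: {"type":"object","properties":{"commands":{"type":"array","items":{"type":"array"}}},"required":["commands"]}

```bash
mkdir -p pics; cat >h.py <<'E'
from cell import env, read_camera, search_frame, cut_out
import numpy as np, cv2
def ray(p,uv):
    K=np.array([[p['fx'],0,p['cx']],[0,p['fy'],p['cy']],[0,0,1.]])
    x=cv2.undistortPoints(np.array([[uv]],float),K,np.array(p['D'],float))[0,0]
    R=cv2.Rodrigues(np.array(p['rvec'],float))[0]; t=np.array(p['tvec'],float).ravel()
    return -R.T@t, R.T@np.array([x[0],x[1],1.])
def onz(p,uv,z):
    o,d=ray(p,uv); return (o+d*(z-o[2])/d[2])
def proj(p,X):
    K=np.array([[p['fx'],0,p['cx']],[0,p['fy'],p['cy']],[0,0,1.]])
    return cv2.projectPoints(np.array(X,float).reshape(-1,1,3),np.array(p['rvec'],float),np.array(p['tvec'],float),K,np.array(p['D'],float))[0][:,0]
def tri(a,b):  # list of (pic,uv)
    A=np.zeros((3,3));v=np.zeros(3)
    for p,uv in (a,b):
        o,d=ray(p,uv);d=d/np.linalg.norm(d);M=np.eye(3)-np.outer(d,d);A+=M;v+=M@o
    return np.linalg.solve(A,v)
def quad(m,p,z):
    c=max(cv2.findContours(m.astype(np.uint8),0,1)[0],key=cv2.contourArea).reshape(-1,2)
    return np.array([onz(p,q,z)[:2] for q in c])
def save(p,n): cv2.imwrite('pics/'+n+'.png',p['image'][:,:,::-1])
E
cat > a.py <<'E'
from h import *
P={n:read_camera(n) for n in('scene','side')}
for n,p in P.items():
    save(p,n+'0'); o,d=ray(p,(320,200)); print(n,o.round(),d.round(2))
    for th,z in [('measure',30),('tape_hook',15),('tape_nose',15),('lock_top',70),('board',14),('notebook',11),('butter',37),('fish_tin',24),('garlic',28)]:
        r=cut_out(th,p)
        for k in r[:1]:
            R=cv2.minAreaRect(quad(k['region'],p,z).astype(np.float32)) if k['region'].sum()>20 else None
            print(th,round(k['confidence'],2),np.round(k['at']),onz(p,k['at'],z).round(),R)
cv2.imwrite('pics/both.png',np.hstack([cv2.resize(P[n]['image'][:,:,::-1],(640,400)) for n in P])[:, :])
E
python3 a.py
```

```text
scene [-284.  443.  858.] [ 0.67 -0.35 -0.65]
board 0.86 [325. 222.] [478.  29.  14.] ((473.2772216796875, 7.7863006591796875), (120.13606262207031, 214.43019104003906), 1.0192824602127075)
notebook 0.83 [281. 198.] [658. 102.  11.] ((655.3949584960938, 99.0041275024414), (112.54463195800781, 149.12196350097656), 8.927556991577148)
butter 0.97 [215. 263.] [466. 388.  37.] ((467.1055603027344, 385.5723876953125), (101.60688781738281, 108.23179626464844), 17.996145248413086)
garlic 0.8 [276. 283.] [324. 263.  28.] ((322.7030944824219, 259.89117431640625), (58.352294921875, 56.847328186035156), 31.509416580200195)
side [  88. 1177. 1089.] [ 0.26 -0.73 -0.63]
measure 0.71 [332. 165.] [ 558. -247.   30.] ((554.5614013671875, -222.7001953125), (128.35227966308594, 79.18087768554688), 78.93926239013672)
tape_nose 0.86 [332. 171.] [ 554. -230.   15.] ((559.7620239257812, -239.404052734375), (129.46795654296875, 76.51327514648438), 80.53434753417969)
board 0.67 [328. 218.] [479.  16.  14.] ((478.8853759765625, 9.334716796875), (110.40607452392578, 221.02996826171875), 0.7514894604682922)
notebook 0.71 [267. 222.] [656.  99.  11.] ((660.032470703125, 103.958984375), (108.12171173095703, 158.44796752929688), 7.248255729675293)
butter 0.82 [278. 302.] [481. 401.  37.] ((479.14569091796875, 400.26715087890625), (69.31351470947266, 118.425537109375), 22.9722900390625)
fish_tin 0.62 [374. 168.] [ 417. -292.   24.] ((417.06439208984375, -296.93023681640625), (68.05040740966797, 121.18994140625), 35.46402359008789)
garlic 0.61 [350. 282.] [327. 260.  28.] ((329.3722229003906, 268.6277160644531), (52.35334396362305, 61.70388412475586), 18.905452728271484)
```

View pics/scene0.png

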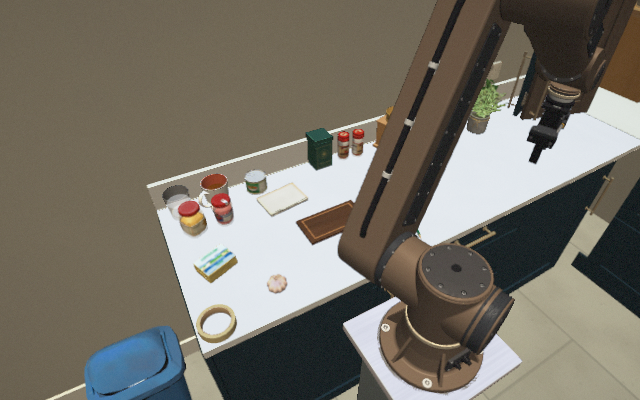

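View pics/side0.png

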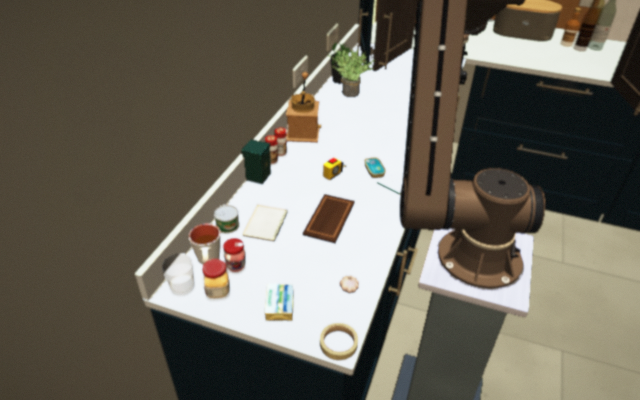

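>>> {"name": "move_arm", "arguments": {"commands": [[[0.9, 0.9, 0], 0, 1], [[0.9, 0.9, 0], 0, 1], [[0.9, 0.9, 0], 0, 1], [[0.9, 0.9, 0], 0, 1], [[0.9, 0.9, 0], 0, 1], [[0.9, 0.9, 0], 0, 1], [[0.9, 0.9, 0], 0, 1], [[0.9, 0.9, 0], 0, 1], [[0.9, 0.9, 0], 0, 1], [[0.9, 0.9, 0], 0, 1], [[0.9, 0.9, 0], 0, 1], [[0, 0.9, 0], 0, 1], [[0, 0, 0], 0, 1]]}}

```text
t: 2.08
eef_pos: [533.2, -251.0, 404.5]
tcp_rot: [-3.14, 0.0, 0.39]
ft_force: [0.5, -0.6, -0.1]
opening: 1.003
grip_force: 0.0
```

```bash
cat > b.py <<'E'
from h import *
import sys
s=env.state(); print(s['t'],s['eef_pos'],s['tcp_rot'])
p=read_camera('wrist'); save(p,sys.argv[1]); o,d=ray(p,(320,200)); print(o.round(),d.round(2))
for th,z in [('measure',62),('tape_hook',15.5),('tape_nose',15.5),('lock_top',70),('board',14),('fish_tin',24)]:
    for k in cut_out(th,p)[:1]:
        R=cv2.minAreaRect(quad(k['region'],p,z).astype(np.float32))
        print(th,round(k['confidence'],2),np.round(k['at']),onz(p,k['at'],z).round(1),R)
    for k in search_frame(th,p)[:1]: print('  sf',k['confidence'],k['at'],onz(p,k['at'],z).round(1))
E
python3 b.py w1
```

```text
2.0833 [ 533.15802015 -251.03564518  404.54728088] [-3.14031422e+00  1.79740091e-04  3.89758142e-01]
[ 608. -220.  385.] [-0.25 -0.11 -0.96]
  sf 0.97 [305.7, 167.0] [ 548.5 -232.2   62. ]
tape_hook 0.51 [336. 193.] [ 525.1 -278.5   15.5] ((525.27587890625, -276.58770751953125), (23.824872970581055, 19.27471923828125), 68.42485046386719)
  sf 0.71 [334.3, 192.0] [ 525.3 -275.8   15.5]
tape_nose 0.95 [303. 167.] [ 538.6 -231.5   15.5] ((536.6140747070312, -239.57928466796875), (101.92018127441406, 47.770362854003906), 67.00916290283203)
  sf 0.7 [304.9, 165.8] [ 541.  -232.5   15.5]
lock_top 0.57 [301. 169.] [ 546.6 -228.1   70. ] ((547.4954833984375, -225.6097412109375), (25.651103973388672, 19.7191219329834), 66.77802276611328)
  sf 0.64 [298.1, 168.8] [ 545.5 -225.7   70. ]
board 0.83 [ 99. 138.] [4.81e+02 4.00e-01 1.40e+01] ((476.6797180175781, 0.36746978759765625), (112.984619140625, 214.2730255126953), 0.9840971231460571)
fish_tin 0.65 [330. 277.] [ 424.5 -312.5   24. ] ((425.8641662597656, -306.01123046875), (58.58468246459961, 105.80570983886719), 22.357152938842773)
  sf 0.85 [328.2, 276.2] [ 425.1 -310.2   24. ]
```

View pics/w1.png

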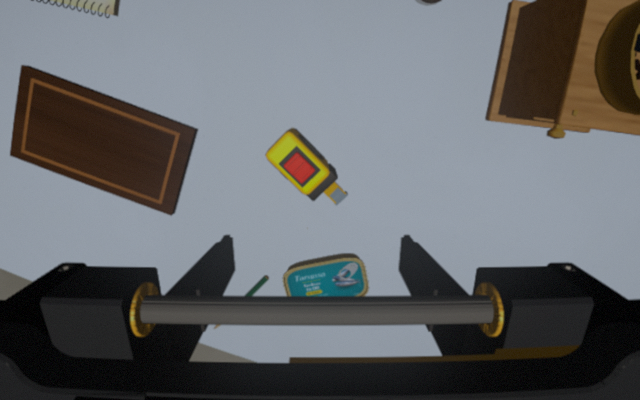

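```bash
cat > fit.py <<'E'
from h import *
from scipy.optimize import minimize
def boxpts(x0,x1,y0,y1,z0,z1): return np.array([[x,y,z] for x in(x0,x1) for y in(y0,y1) for z in(z0,z1)],float)
MEAS=[boxpts(-19,19,-36,36,6,62),boxpts(-19,19,-26,36,0,6),boxpts(-9,9,-65,-36,15,17.5),boxpts(-9.5,9.5,-65,-62,6.5,17)]
BOARD=[boxpts(-55,55,-105,105,0,14)]
NOTE=[boxpts(-74,74,-54.5,54.5,0,11)]
def sil(p,parts,q,S=4):
    c,s=np.cos(q[2]),np.sin(q[2]); R=np.array([[c,-s,0],[s,c,0],[0,0,1]])
    im=np.zeros((400,640),np.uint8)
    for b in parts:
        uv=proj(p,b@R.T+[q[0],q[1],q[3] if len(q)>3 else 0]); h=cv2.convexHull((uv*16).round().astype(np.int32))
        cv2.fillConvexPoly(im,h,255,cv2.LINE_AA,4)
    return im/255.
def fit(obs,parts,q0):
    def cost(v):
        q=[v[0],v[1],v[2]/100]; e=0
        for p,m in obs:
            s=sil(p,parts,q); e+=1-np.minimum(s,m).sum()/np.maximum(s,m).sum()
        return e
    v0=np.array([q0[0],q0[1],q0[2]*100.])
    r=minimize(cost,v0,method='Nelder-Mead',options=dict(initial_simplex=np.vstack([v0]+[v0+d for d in np.diag([12,12,12])]),xatol=.05,fatol=1e-4))
    return r.x[0].round(1),r.x[1].round(1),round(r.x[2]/100,4),round(r.fun/len(obs),3)
E
cat > c.py <<'E'
from fit import *
w=read_camera('wrist'); s=read_camera('side'); c=read_camera('scene')
mw=cut_out('tape_nose',w); 
if mw: print('meas',fit([(w,mw[0]['region'])],MEAS,(546,-229,-.4)))
W={}
for n,p in (('w',w),('s',s),('c',c)):
    for th in ('board','notebook'):
        k=cut_out(th,p)
        if k: W[n,th]=(p,k[0]['region'])
for k,v in W.items():
    if k!=('w','notebook'): print(k,fit([v],BOARD if k[1]=='board' else NOTE,(478,5,0.01) if k[1]=='board' else (657,101,.1)))
E
python3 c.py
```

```text
meas (np.float64(546.8), np.float64(-227.9), np.float64(-0.4201), np.float64(0.109))
('w', 'board') (np.float64(475.0), np.float64(3.5), np.float64(0.0272), np.float64(0.041))
('s', 'board') (np.float64(481.8), np.float64(0.6), np.float64(0.0176), np.float64(0.076))
('s', 'notebook') (np.float64(664.4), np.float64(97.8), np.float64(1.7271), np.float64(0.144))
('c', 'board') (np.float64(488.6), np.float64(4.5), np.float64(0.1162), np.float64(0.616))
('c', 'notebook') (np.float64(661.8), np.float64(95.0), np.float64(1.6927), np.float64(0.163))
```

>>> {"name": "move_arm", "arguments": {"commands": [[[0.1, 0, -0.3], 0.96, 1], [[0.07, 0.1, -0.3], 0.96, 1], [[0, 0, -0.3], 0.96, 1], [[0, 0, -0.3], 0.96, 1], [[0, 0, -0.3], 0.96, 1], [[0, 0, -0.3], 0.96, 1], [[0, 0, -0.4], 0.96, 1], [[0, 0, -0.4], 0.96, 1], [[0, 0, -0.4], 0.98, 1], [[0, 0, -0.4], 0.98, 1], [[0, 0, 0], 0, 1]]}}

```text
t: 4.15
eef_pos: [537.0, -251.9, 300.8]
tcp_rot: [-3.139, -0.0, 1.161]
ft_force: [-0.2, -0.3, -0.4]
opening: 1.002
grip_force: 0.0
```

```bash
cat > d.py <<'E'
from fit import *
w=read_camera('wrist'); save(w,'w2'); print(env.state()['eef_pos'],env.state()['tcp_rot'])
for th in('tape_nose','measure','lock_top'):
    for k in cut_out(th,w)[:1]:
        print(th,k['confidence'],k['region'].sum(),onz(w,k['at'],70).round(1)); 
        if th!='lock_top':print(fit([(w,k['region'])],MEAS,(546,-229,-.4)))
        else: print(cv2.minAreaRect(quad(k['region'],w,70).astype(np.float32)))
E
python3 d.py
```

```text
[ 537.26971538 -252.02199116  301.97442878] [-3.13977311e+00 -2.26043730e-04  1.15575035e+00]
tape_nose 0.59 5514 [ 547.9 -222.7   70. ]
(np.float64(545.9), np.float64(-228.8), np.float64(-0.4015), np.float64(0.13))
measure 0.67 5672 [ 546.8 -223.5   70. ]
(np.float64(545.6), np.float64(-228.7), np.float64(-0.4077), np.float64(0.106))
lock_top 0.64 1141 [ 546.  -224.3   70. ]
((547.0281372070312, -224.94960021972656), (26.05501937866211, 19.870319366455078), 66.55419921875)
```

View pics/w2.png

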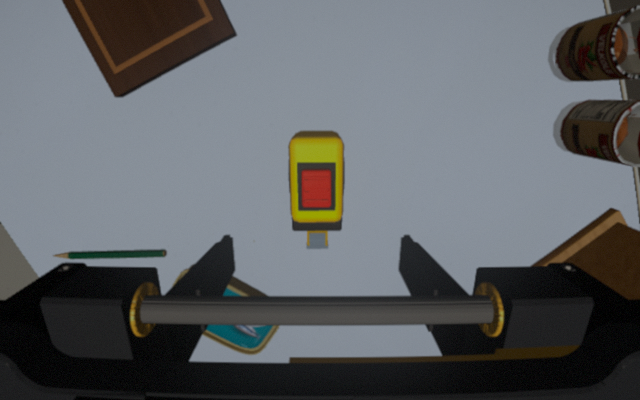

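>>> {"name": "move_arm", "arguments": {"commands": [[[0, 0.1, -0.8], 0, 1], [[0, 0, -0.8], 0, 1], [[0, 0, -0.7], 0, 1], [[0, 0, -0.73], 0, 1], [[0, 0, 0], 0, 1], [[0, 0, 0], 0, -1], [[0, 0, 0], 0, -1], [[0, 0, 0], 0, -1], [[0, 0, 0], 0, -1], [[0, 0, 0], 0, -1], [[0, 0, 0], 0, -1]]}}

```text
t: 5.27
eef_pos: [537.4, -249.1, 212.6]
tcp_rot: [3.14, 0.0, 1.157]
ft_force: [0.2, 0.1, -1.5]
opening: 0.638
grip_force: 0.0
```

>>> {"name": "move_arm", "arguments": {"commands": [[[0, 0, 0], 0, -1], [[0, 0, 0], 0, -1], [[0, 0, 0], 0, -1], [[0, 0, 0], 0, -1], [[0, 0, 0], 0, -1], [[0, 0, 0], 0, -1], [[0, 0, 0], 0, -1]]}}

```text
t: 5.85
eef_pos: [537.3, -249.1, 211.9]
tcp_rot: [3.141, -0.0, 1.157]
ft_force: [-0.4, 1.0, 0.4]
opening: 0.401
grip_force: 29.9
```

>>> {"name": "move_arm", "arguments": {"commands": [[[0, 0, 0.7], 0, -1], [[0, 0, 0.7], 0, -1], [[0, 0, 0.6], 0, -1], [[-0.3, 0.6, 0], 0.9, -1], [[-0.3, 0.6, 0], 0.9, -1], [[-0.3, 0.6, 0], 0.9, -1], [[-0.3, 0.6, 0], 0.9, -1], [[-0.3, 0.6, 0], 0.9, -1], [[-0.3, 0.6, 0], 0.9, -1], [[-0.17, 0.37, 0], 0, -1], [[0, 0, -0.5], 0, -1], [[0, 0, 0], 0, -1]]}}

```text
t: 6.85
eef_pos: [477.9, -129.4, 255.6]
tcp_rot: [-3.14, -0.001, 1.588]
ft_force: [0.5, -0.0, -4.1]
opening: 0.397
grip_force: 29.9
```

```bash
cat > e.py <<'E'
from fit import *
import sys
w=read_camera('wrist'); save(w,sys.argv[1]);S=env.state(); print(S['t'],S['eef_pos'],S['tcp_rot'][2],S['ft_force'])
for th in('board','tape_hook'):
    for k in cut_out(th,w)[:1]:
        c=max(cv2.findContours(k['region'].astype(np.uint8),0,1)[0],key=cv2.contourArea)
        z=14 if th=='board' else S['eef_pos'][2]-211.9+15
        print(th,k['confidence'],k['region'].sum(),cv2.minAreaRect(quad(k['region'],w,z).astype(np.float32)),cv2.boundingRect(c))
E
python3 e.py w3
```

```text
6.9 [ 478.24457083 -129.85368295  256.20473564] 1.5874765527059669 [-0.21124143 -0.2821772  -3.49916591]
board 0.66 28476 ((476.28009033203125, -43.8654670715332), (111.39117431640625, 119.239501953125), 0.9870734214782715) (229, 0, 180, 189)
```

View pics/w3.png

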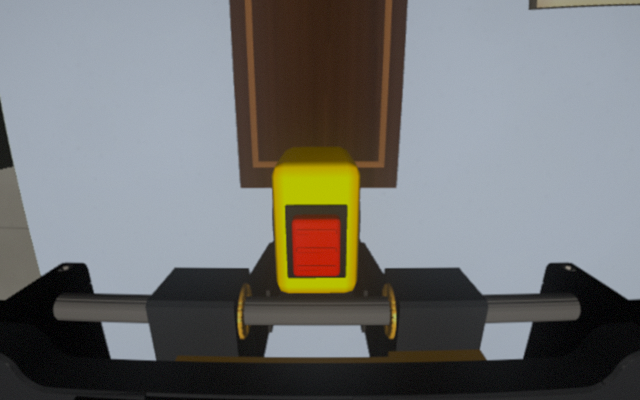

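>>> {"name": "move_arm", "arguments": {"commands": [[[0, 0, -0.5], 0, -1], [[0, 0, -0.4], 0, -1], [[0, 0, 0], 0, -1], [[0, 0, -0.1], 0, -1], [[0, 0, -0.1], 0, -1], [[0, 0, 0], 0, -1]]}}

```text
t: 7.5
eef_pos: [478.4, -130.5, 224.8]
tcp_rot: [3.14, 0.001, 1.589]
ft_force: [-0.9, -3.1, -0.6]
opening: 0.396
grip_force: 30.0
```

>>> {"name": "move_arm", "arguments": {"commands": [[[0, 0, -0.06], 0, -1], [[0, 0, -0.06], 0, -1], [[0, 0, 0], 0, -1]]}}

```text
t: 7.75
eef_pos: [478.3, -130.8, 222.3]
tcp_rot: [3.139, 0.002, 1.589]
ft_force: [-6.2, -8.5, 18.6]
opening: 0.398
grip_force: 30.0
```

>>> {"name": "move_arm", "arguments": {"commands": [[[0, 0, -0.05], 0, -1], [[0, 0, -0.05], 0, -1], [[0, 0, 0], 0, -1]]}}

```text
t: 8.0
eef_pos: [478.3, -131.0, 219.6]
tcp_rot: [3.139, 0.002, 1.589]
ft_force: [-10.1, -10.5, 23.4]
opening: 0.395
grip_force: 30.0
```

```bash
cat > f.py <<'E'
from fit import *
import sys
w=read_camera('wrist');S=env.state(); print(S['t'],S['eef_pos'],S['tcp_rot'],S['ft_force'],S['moment'])
save(w,sys.argv[1])
for th in('lock_top','tape_nose'):
    for k in cut_out(th,w)[:1]:
        c=max(cv2.findContours(k['region'].astype(np.uint8),0,1)[0],key=cv2.contourArea)
        print(th,k['confidence'],cv2.boundingRect(c))
s=read_camera('side'); save(s,sys.argv[1]+'s')
cv2.imwrite('pics/'+sys.argv[1]+'c.png',cv2.resize(s['image'][140:260,270:430,::-1],(800,600),interpolation=cv2.INTER_CUBIC))
E
python3 f.py w4
```

```text
8.05 [ 478.26315473 -130.97223612  219.56278038] [3.13919389e+00 2.20711116e-03 1.58937823e+00] [-9.0095408  -9.87960779 23.30432175] [-1.41850845  1.78736463  0.25330795]
lock_top 0.59 (291, 230, 51, 62)
tape_nose 0.72 (270, 147, 94, 150)
```

```bash
cat > g.py <<'E'
from h import *
import sys
w=read_camera('wrist');S=env.state();T=np.array(S['eef_pos'])
k=cut_out('lock_top',w)[0]; c=max(cv2.findContours(k['region'].astype(np.uint8),0,1)[0],key=cv2.contourArea); print(cv2.boundingRect(c),k['confidence'])
m=cut_out('tape_nose',w)[0]['region']; print('case rows',np.where(m.any(1))[0][[0,-1]])
g=-22.;zg=40.9;psi=S['tcp_rot'][2]-np.pi/2
def px(u,v,th,x=0,dz=0):
    u,v=u-g,v-zg; y=u*np.cos(th)-v*np.sin(th); z=u*np.sin(th)+v*np.cos(th)
    return proj(w,[T+[-y*np.sin(psi)+x,y*np.cos(psi),z-171+dz]])[0].round(1)
for d in (0,5,10,15,20,25):
    t=np.radians(d); print(d,px(16,70,t),px(-10,70,t),px(36,62,t),px(36,40,t))
E
python3 g.py
```

```text
(291, 229, 51, 63) 0.76
case rows [146 297]
0 [317.3 218.1] [317.2 276.4] [317.2 164.6] [317.  156.3]
5 [317.3 227.3] [317.2 282.9] [317.3 172.1] [317.  158.3]
10 [317.4 237.3] [317.2 289.3] [317.4 181.1] [317.1 161.5]
15 [317.4 247.9] [317.2 295.5] [317.4 191.5] [317.1 165.8]
20 [317.4 258.9] [317.2 301.4] [317.5 203.5] [317.2 171.4]
25 [317.5 270.2] [317.2 306.9] [317.5 216.7] [317.3 178.3]
```

View pics/w4.png

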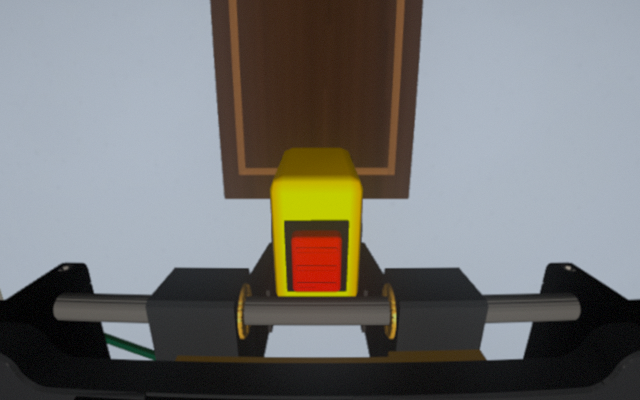

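>>> {"name": "move_arm", "arguments": {"commands": [[[0, 0, -0.05], 0, -1], [[0, 0, -0.05], 0, -1], [[0, 0, 0], 0, -1]]}}

```text
t: 8.6
eef_pos: [478.3, -131.0, 216.6]
tcp_rot: [3.139, 0.002, 1.589]
ft_force: [-9.2, -9.8, 24.9]
opening: 0.398
grip_force: 30.0
```

```bash
python3 g.py
```

```text
(291, 238, 52, 58) 0.65
case rows [148 296]
0 [317.3 218.1] [317.2 276.4] [317.2 164.6] [317.  156.3]
5 [317.3 227.3] [317.2 282.9] [317.3 172.1] [317.  158.3]
10 [317.4 237.3] [317.2 289.3] [317.4 181.1] [317.1 161.5]
15 [317.4 247.9] [317.2 295.5] [317.4 191.5] [317.1 165.8]
20 [317.4 258.9] [317.2 301.4] [317.5 203.4] [317.2 171.4]
25 [317.5 270.2] [317.2 306.9] [317.6 216.7] [317.3 178.3]
```

>>> {"name": "move_arm", "arguments": {"commands": [[[0, 0, -0.05], 0, -1], [[0, 0, -0.05], 0, -1], [[0, 0, -0.05], 0, -1], [[0, 0, 0], 0, -1]]}}

```text
t: 9.08
eef_pos: [478.3, -131.1, 212.1]
tcp_rot: [3.139, 0.002, 1.589]
ft_force: [-10.5, -12.1, 25.0]
opening: 0.399
grip_force: 30.0
```

```bash
python3 g.py|head -2
```

```text
(290, 251, 54, 46) 0.88
case rows [152 296]
```

>>> {"name": "move_arm", "arguments": {"commands": [[[0, 0, -0.06], 0, -1], [[0, 0, 0], 0, -1]]}}

```text
t: 9.4
eef_pos: [478.3, -131.1, 210.3]
tcp_rot: [3.139, 0.002, 1.589]
ft_force: [-9.5, -11.3, 26.2]
opening: 0.399
grip_force: 30.0
```

```bash
python3 g.py|head -2
```

```text
(290, 256, 54, 41) 0.91
case rows [152 297]
```

>>> {"name": "move_arm", "arguments": {"commands": [[[0, 0, 0.6], 0, -1], [[0, 0, 0.8], 0, -1], [[0, 0.3, 0], 0, -1], [[0, 0.7, 0], 0, -1], [[0, 0.7, 0], 0, -1], [[0, 0, 0], 0, -1]]}}

```text
t: 10.05
eef_pos: [477.7, -76.3, 249.8]
tcp_rot: [-3.141, -0.0, 1.59]
ft_force: [-0.1, -0.5, -3.4]
opening: 0.399
grip_force: 30.0
```

```bash
cat >> g.py <<'E'
print(T,S['ft_force'])
for zg in (31,34,37,41):
    print(zg,[(d,px(16,70,np.radians(d))[1],px(-10,70,np.radians(d))[1],min(px(36,q,np.radians(d))[1] for q in(0,20,40,55))) for d in(14,17,20,23)])
s=read_camera('side')
cv2.imwrite('pics/%s.png'%sys.argv[1],cv2.resize(s['image'][150:240,280:400,::-1],(800,600),interpolation=cv2.INTER_CUBIC))
E
python3 g.py s5
```

```text
(290, 255, 54, 42) 0.63
case rows [152 296]
0 [319.  221.6] [318.9 279.5] [318.9 168.2] [318.5 159.6]
5 [319.  230.8] [318.9 286. ] [319.  175.8] [318.6 161.7]
10 [319.1 240.8] [318.9 292.4] [319.1 184.8] [318.7 164.9]
15 [319.1 251.3] [318.9 298.6] [319.2 195.3] [318.8 169.3]
20 [319.1 262.3] [318.8 304.4] [319.2 207.2] [318.8 174.9]
25 [319.2 273.6] [318.8 309.9] [319.3 220.5] [318.9 181.9]
[478.02225889 -77.3507812  249.83632632] [-0.66583787 -0.06626288 -3.0024904 ]
31 [(14, np.float64(266.7), np.float64(316.0), np.float64(143.6)), (17, np.float64(274.8), np.float64(320.6), np.float64(142.9)), (20, np.float64(283.1), np.float64(325.0), np.float64(142.4)), (23, np.float64(291.2), np.float64(329.1), np.float64(142.4))]
34 [(14, np.float64(261.1), np.float64(310.1), np.float64(141.6)), (17, np.float64(268.8), np.float64(314.4), np.float64(140.5)), (20, np.float64(276.5), np.float64(318.5), np.float64(139.7)), (23, np.float64(284.2), np.float64(322.4), np.float64(139.3))]
37 [(14, np.float64(255.8), np.float64(304.4), np.float64(139.6)), (17, np.float64(262.9), np.float64(308.4), np.float64(138.2)), (20, np.float64(270.2), np.float64(312.3), np.float64(137.1)), (23, np.float64(277.5), np.float64(315.9), np.float64(136.4))]
41 [(14, np.float64(249.0), np.float64(297.2), np.float64(137.1)), (17, np.float64(255.5), np.float64(300.8), np.float64(135.3)), (20, np.float64(262.1), np.float64(304.2), np.float64(133.8)), (23, np.float64(268.8), np.float64(307.6), np.float64(132.6))]
```

View pics/s5.png

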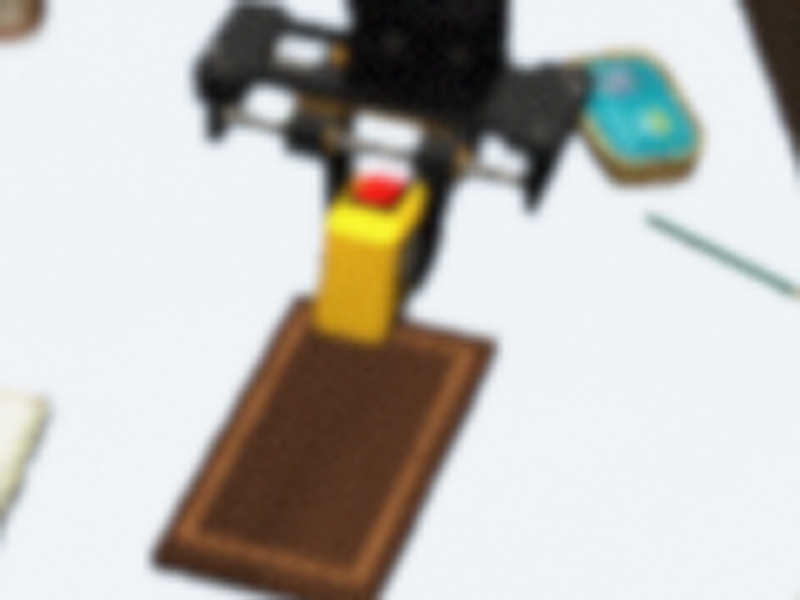

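>>> {"name": "move_arm", "arguments": {"commands": [[[0, -0.17, -0.4], 0, -1], [[0, 0, -0.4], 0, -1], [[0, 0, -0.05], 0, -1], [[0, 0, 0], 0, -1]]}}

```text
t: 10.58
eef_pos: [478.2, -84.5, 223.9]
tcp_rot: [-3.14, -0.0, 1.588]
ft_force: [0.0, 0.6, -3.3]
opening: 0.396
grip_force: 30.0
```

>>> {"name": "move_arm", "arguments": {"commands": [[[0, 0, -0.05], 0, -1], [[0, 0, -0.05], 0, -1], [[0, 0, 0], 0, -1]]}}

```text
t: 10.83
eef_pos: [478.2, -84.1, 221.6]
tcp_rot: [3.141, 0.0, 1.589]
ft_force: [-0.6, -0.2, -4.0]
opening: 0.395
grip_force: 30.0
```

>>> {"name": "move_arm", "arguments": {"commands": [[[0, 0, -0.05], 0, -1], [[0, 0, -0.03], 0, -1], [[0, 0, 0], 0, -1]]}}

```text
t: 11.08
eef_pos: [478.2, -84.0, 219.0]
tcp_rot: [3.141, 0.0, 1.589]
ft_force: [-0.5, -0.0, -3.1]
opening: 0.402
grip_force: 30.0
```

>>> {"name": "move_arm", "arguments": {"commands": [[[0, 0, -0.03], 0, -1], [[0, 0, 0], 0, -1]]}}

```text
t: 11.25
eef_pos: [478.2, -84.0, 218.1]
tcp_rot: [-3.142, -0.0, 1.589]
ft_force: [0.0, 0.0, -3.0]
opening: 0.398
grip_force: 30.0
```

>>> {"name": "move_arm", "arguments": {"commands": [[[0, 0, -0.03], 0, -1], [[0, 0, 0], 0, -1]]}}

```text
t: 11.42
eef_pos: [478.2, -84.1, 217.2]
tcp_rot: [3.142, -0.0, 1.589]
ft_force: [-0.3, 0.1, -2.9]
opening: 0.397
grip_force: 30.0
```

>>> {"name": "move_arm", "arguments": {"commands": [[[0, 0, -0.03], 0, -1], [[0, 0, 0], 0, -1]]}}

```text
t: 11.58
eef_pos: [478.2, -84.1, 216.5]
tcp_rot: [3.141, 0.0, 1.589]
ft_force: [0.1, 0.3, 0.8]
opening: 0.397
grip_force: 30.0
```

>>> {"name": "move_arm", "arguments": {"commands": [[[0, 0.15, 0.02], 0, -1], [[0, 0.15, 0.0], 0, -1], [[0, 0.15, 0.0], 0, -1], [[0, 0.15, 0.02], 0, -1], [[0, 0, 0], 0, -1]]}}

```text
t: 12.0
eef_pos: [478.1, -65.1, 217.6]
tcp_rot: [-3.141, -0.0, 1.59]
ft_force: [0.6, 0.1, -4.3]
opening: 0.398
grip_force: 30.0
```

```bash
python3 - <<'E'
from h import *
S=env.state();T=np.array(S['eef_pos']);print(T,S['ft_force'])
s=read_camera('side');c=read_camera('scene')
for p in(s,c):
    print(proj(p,[T-[0,0,171],[476,-103,14]]))
    for th in('tape_hook','measure'):
        print(th,[(k['confidence'],k['at']) for k in search_frame(th,p)[:1]])
a=cv2.resize(s['image'][165:225,300:380,::-1],(800,600),interpolation=cv2.INTER_CUBIC)
cv2.imwrite('pics/s6.png',a)
E
```

```text
[478.13684353 -65.13676088 217.59141557] [ 0.59094982  0.10616533 -4.34518556]
[[337.24619985 195.67584402]
 [341.18142092 196.82053411]]
tape_hook []
measure [(0.62, [329.2, 199.0])]
[[350.16934658 204.86236629]
 [359.86091717 208.85969364]]
tape_hook []
measure []
```

View pics/s6.png

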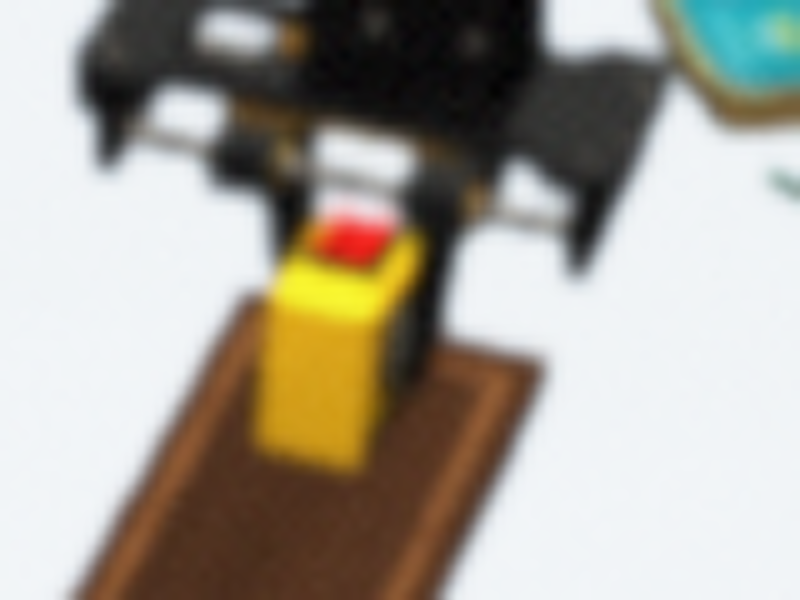

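```bash
cat > k.py <<'E'
from h import *
def prof(im):
    im=im.astype(int); red=(im[:,:,0]>120)&(im[:,:,1]<70)&(im[:,:,2]<70); red[:140]=0
    n=red[:,250:400].sum(1); r=np.where(n>20)[0]; print('red rows',r[0],r[-1],'width',[int(n[q]) for q in (r[0]+3,r[0]+10,r[0]+20,r[0]+30)])
    yel=(im[:,:,0]>100)&(im[:,:,1]>80)&(im[:,:,2]<60)
    print('yw',{q:int(yel[q,230:420].sum()) for q in range(150,270,10)})
    print('prof',[(q,tuple(im[q,312:322].mean(0).astype(int))) for q in range(144,236,4)])
if __name__=='__main__':
    a=cv2.imread('pics/w3.png')[:,:,::-1]; prof(a); print()
    w=read_camera('wrist'); prof(w['image']); print(w['fx'])
E
python3 k.py
```

```text
red rows 219 275 width [48, 48, 48, 47]
yw {150: 7, 160: 8, 170: 85, 180: 88, 190: 86, 200: 86, 210: 24, 220: 24, 230: 24, 240: 23, 250: 24, 260: 22}
prof [(144, (np.int64(61), np.int64(44), np.int64(23))), (148, (np.int64(82), np.int64(63), np.int64(1))), (152, (np.int64(85), np.int64(66), np.int64(0))), (156, (np.int64(89), np.int64(69), np.int64(0))), (160, (np.int64(93), np.int64(72), np.int64(0))), (164, (np.int64(144), np.int64(121), np.int64(0))), (168, (np.int64(184), np.int64(163), np.int64(0))), (172, (np.int64(184), np.int64(175), np.int64(0))), (176, (np.int64(183), np.int64(187), np.int64(0))), (180, (np.int64(183), np.int64(193), np.int64(0))), (184, (np.int64(183), np.int64(193), np.int64(0))), (188, (np.int64(184), np.int64(193), np.int64(0))), (192, (np.int64(183), np.int64(193), np.int64(0))), (196, (np.int64(184), np.int64(193), np.int64(0))), (200, (np.int64(183), np.int64(193), np.int64(0))), (204, (np.int64(128), np.int64(132), np.int64(0))), (208, (np.int64(59), np.int64(52), np.int64(38))), (212, (np.int64(60), np.int64(52), np.int64(38))), (216, (np.int64(82)
[... 909 characters left out ...]
(0))), (184, (np.int64(137), np.int64(104), np.int64(0))), (188, (np.int64(139), np.int64(106), np.int64(0))), (192, (np.int64(140), np.int64(107), np.int64(0))), (196, (np.int64(142), np.int64(109), np.int64(0))), (200, (np.int64(159), np.int64(132), np.int64(0))), (204, (np.int64(186), np.int64(169), np.int64(0))), (208, (np.int64(205), np.int64(199), np.int64(0))), (212, (np.int64(205), np.int64(204), np.int64(0))), (216, (np.int64(205), np.int64(208), np.int64(0))), (220, (np.int64(204), np.int64(212), np.int64(0))), (224, (np.int64(204), np.int64(212), np.int64(0))), (228, (np.int64(205), np.int64(211), np.int64(0))), (232, (np.int64(205), np.int64(212), np.int64(0)))]
326.3546781416298
```

```bash
cat > m.py <<'E'
from h import *
from scipy.optimize import least_squares
from k import prof
def est(w,S,tail,btn,back,wid):
    T=np.array(S['eef_pos']);psi=S['tcp_rot'][2]-np.pi/2
    def P(u,v,x,q):
        th,g,zg=q;u,v=u-g,v-zg;y=u*np.cos(th)-v*np.sin(th);z=u*np.sin(th)+v*np.cos(th)
        return proj(w,[T+[-y*np.sin(psi)+x*np.cos(psi),y*np.cos(psi)+x*np.sin(psi),z-171]])[0]
    f=lambda q:[P(36,62,0,q)[1]-1.5-tail,P(16,70,0,q)[1]+1-btn,(P(36,2,0,q)[1]-back)/2,(P(30,62,19,q)[0]-P(30,62,-19,q)[0]-wid)/1]
    r=least_squares(f,[.2,-22,36],x_scale=[.1,5,5]); q=r.x
    print('theta',np.degrees(q[0]).round(1),'g,zg',q[1:].round(1),r.fun.round(1))
    th,g,zg=q; loc=lambda u,v:(round((u-g)*np.cos(th)-(v-zg)*np.sin(th),1),round((u-g)*np.sin(th)+(v-zg)*np.cos(th),1))
    print('hook tip',loc(-62,6.5),'corner',loc(-62,15.5),'nose',loc(-26,0),'tail',loc(36,0))
E
python3 - <<'E'
from m import *
w=read_camera('wrist');S=env.state()
est(w,S,201,260,152,109); est(w,S,201,258,152,107)
b=cv2.imread('pics/w3.png')
S3=dict(S);S3['eef_pos']=[478.2,-129.8,256.2]
# sanity zero-tilt using relative geometry
import copy
w3=dict(w);R=cv2.Rodrigues(np.array(w['rvec'],float))[0]
w3['tvec']=np.array(w['tvec'],float).ravel()-R@(np.array(S3['eef_pos'])-S['eef_pos'])
est(w3,S3,163,219,146,88)
E
```

```text
theta 8.7 g,zg [-19.8  26.8] [-2.4  2.6 -0.5 -1.6]
hook tip (np.float64(-38.7), np.float64(-26.4)) corner (np.float64(-40.0), np.float64(-17.5)) nose (np.float64(-2.1), np.float64(-27.4)) tail (np.float64(59.2), np.float64(-18.1))
theta 9.0 g,zg [-19.1  29.3] [-2.7  2.9 -0.6 -1.8]
hook tip (np.float64(-38.8), np.float64(-29.3)) corner (np.float64(-40.2), np.float64(-20.4)) nose (np.float64(-2.3), np.float64(-30.0)) tail (np.float64(59.0), np.float64(-20.3))
theta 1.3 g,zg [-21.1  48.3] [ 1.3 -1.2 -0.1  0.7]
hook tip (np.float64(-40.0), np.float64(-42.6)) corner (np.float64(-40.2), np.float64(-33.6)) nose (np.float64(-3.8), np.float64(-48.3)) tail (np.float64(58.1), np.float64(-47.0))
```

>>> {"name": "move_arm", "arguments": {"commands": [[[0, 0, 0.5], 0, -1], [[0, -0.3, 0.4], 0, -1], [[0, -0.7, 0], 0, -1], [[0, -0.7, 0], 0, -1], [[0, -0.5, 0], 0, -1], [[0, 0, -0.5], 0, -1], [[0, 0, -0.5], 0, -1], [[0, 0, 0], 0, -1]]}}

```text
t: 13.07
eef_pos: [477.7, -132.3, 212.8]
tcp_rot: [-3.139, -0.001, 1.588]
ft_force: [-0.2, 0.4, -3.6]
opening: 0.399
grip_force: 30.0
```

>>> {"name": "move_arm", "arguments": {"commands": [[[0, 0, -0.05], 0, -1], [[0, 0, 0], 0, -1]]}}

```text
t: 13.23
eef_pos: [478.3, -132.0, 213.3]
tcp_rot: [-3.142, -0.0, 1.589]
ft_force: [-0.4, 0.1, -2.8]
opening: 0.396
grip_force: 30.0
```

>>> {"name": "move_arm", "arguments": {"commands": [[[0, 0, -0.05], 0, -1], [[0, 0, 0], 0, -1]]}}

```text
t: 13.4
eef_pos: [478.3, -131.9, 212.0]
tcp_rot: [3.141, 0.0, 1.589]
ft_force: [0.4, -0.4, -3.9]
opening: 0.399
grip_force: 30.0
```

>>> {"name": "move_arm", "arguments": {"commands": [[[0, 0, -0.04], 0, -1], [[0, 0, 0], 0, -1]]}}

```text
t: 13.57
eef_pos: [478.3, -132.0, 210.6]
tcp_rot: [3.141, 0.0, 1.589]
ft_force: [-0.1, 0.8, -2.7]
opening: 0.399
grip_force: 30.0
```

>>> {"name": "move_arm", "arguments": {"commands": [[[0, 0, -0.03], 0, -1], [[0, 0, 0], 0, -1], [[0, 0, 0], 0, 0.1], [[0, 0, 0], 0, 0.1], [[0, 0, 0], 0, 0.1], [[0, 0, 0], 0, 0.1], [[0, 0, 0], 0, 0.1], [[0, 0, 0], 0, 0.1]]}}

```text
t: 14.23
eef_pos: [478.2, -132.1, 209.4]
tcp_rot: [-3.142, -0.0, 1.589]
ft_force: [-0.3, -0.1, -0.9]
opening: 0.548
grip_force: 0.0
```

```bash
python3 - <<'E'
from k import *
w=read_camera('wrist'); save(w,'w7'); prof(w['image']); print(env.state()['ft_force'])
E
```

```text
red rows 274 326 width [45, 51, 51, 0]
yw {150: 10, 160: 74, 170: 81, 180: 78, 190: 82, 200: 86, 210: 90, 220: 94, 230: 99, 240: 98, 250: 96, 260: 93}
prof [(144, (np.int64(66), np.int64(43), np.int64(24))), (148, (np.int64(67), np.int64(44), np.int64(24))), (152, (np.int64(67), np.int64(44), np.int64(24))), (156, (np.int64(66), np.int64(44), np.int64(25))), (160, (np.int64(144), np.int64(108), np.int64(0))), (164, (np.int64(145), np.int64(109), np.int64(0))), (168, (np.int64(146), np.int64(110), np.int64(0))), (172, (np.int64(147), np.int64(111), np.int64(0))), (176, (np.int64(148), np.int64(111), np.int64(0))), (180, (np.int64(149), np.int64(112), np.int64(0))), (184, (np.int64(151), np.int64(114), np.int64(0))), (188, (np.int64(152), np.int64(115), np.int64(0))), (192, (np.int64(153), np.int64(115), np.int64(0))), (196, (np.int64(154), np.int64(117), np.int64(0))), (200, (np.int64(155), np.int64(118), np.int64(0))), (204, (np.int64(157), np.int64(119), np.int64(0))), (208, (np.int64(158), np.int64(120), np.int64(0))), (212, (np.int64(159), np.int64(121), np.int64(0))), (216, (np.int64(160), np.int64(122), np.int64(0))), (220, (np.int64(172), np.int64(143), np.int64(0))), (224, (np.int64(187), np.int64(176), np.int64(0))), (228, (np.int64(202), np.int64(207), np.int64(0))), (232, (np.int64(204), np.int64(210), np.int64(0)))]
[0.21347216 0.33296001 0.79023473]
```

View pics/w7.png

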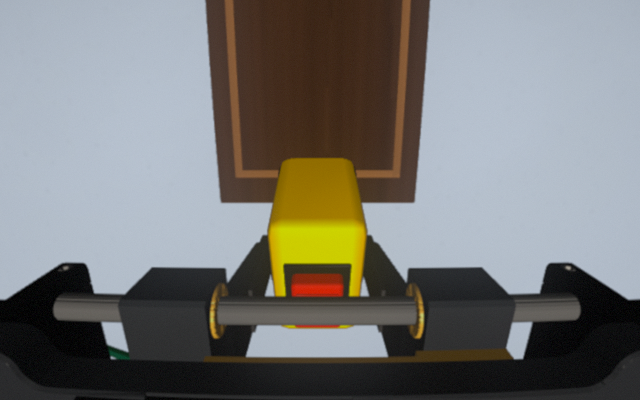

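```bash
python3 - <<'E'
from m import *
w=read_camera('wrist');S=env.state()
est(w,S,220,273,159,98);est(w,S,220,273,159,95)
E
```

```text
theta 14.3 g,zg [-10.4  38.8] [-1.4  1.7 -0.6 -1. ]
hook tip (np.float64(-42.0), np.float64(-44.1)) corner (np.float64(-44.2), np.float64(-35.4)) nose (np.float64(-5.5), np.float64(-41.5)) tail (np.float64(54.6), np.float64(-26.1))
theta 15.0 g,zg [-8.5 41.9] [-0.7  0.8 -0.3 -0.5]
hook tip (np.float64(-42.5), np.float64(-47.9)) corner (np.float64(-44.8), np.float64(-39.3)) nose (np.float64(-6.1), np.float64(-44.9)) tail (np.float64(53.8), np.float64(-28.9))
```

>>> {"name": "move_arm", "arguments": {"commands": [[[0, 0, 0], 0, -1], [[0, 0, 0], 0, -1], [[0, 0, 0], 0, -1], [[0, 0, 0], 0, -1], [[0, 0, 0], 0, -1], [[0, 0, 0], 0, -1], [[0, 0, 0.5], 0, -1], [[0, 0, 0.7], 0, -1], [[0, 0.5, 0], 0, -1], [[0, 0.8, 0], 0, -1], [[0, 0.75, 0], 0, -1], [[0, 0, -0.4], 0, -1], [[0, 0, -0.2], 0, -1], [[0, 0, 0], 0, -1]]}}

```text
t: 15.5
eef_pos: [478.0, -70.5, 226.3]
tcp_rot: [-3.14, -0.001, 1.59]
ft_force: [-0.0, -1.0, -3.7]
opening: 0.4
grip_force: 30.0
```

```bash
python3 - <<'E'
from m import *
w=read_camera('wrist');S=env.state();prof(w['image'])
E
```

```text
red rows 274 326 width [45, 51, 51, 0]
yw {150: 10, 160: 72, 170: 84, 180: 91, 190: 93, 200: 98, 210: 100, 220: 107, 230: 111, 240: 110, 250: 108, 260: 114}
prof [(144, (np.int64(64), np.int64(41), np.int64(23))), (148, (np.int64(65), np.int64(43), np.int64(24))), (152, (np.int64(65), np.int64(44), np.int64(24))), (156, (np.int64(65), np.int64(43), np.int64(24))), (160, (np.int64(143), np.int64(107), np.int64(0))), (164, (np.int64(144), np.int64(108), np.int64(0))), (168, (np.int64(144), np.int64(108), np.int64(0))), (172, (np.int64(145), np.int64(109), np.int64(0))), (176, (np.int64(146), np.int64(109), np.int64(0))), (180, (np.int64(147), np.int64(110), np.int64(0))), (184, (np.int64(148), np.int64(111), np.int64(0))), (188, (np.int64(150), np.int64(113), np.int64(0))), (192, (np.int64(150), np.int64(113), np.int64(0))), (196, (np.int64(152), np.int64(114), np.int64(0))), (200, (np.int64(153), np.int64(115), np.int64(0))), (204, (np.int64(154), np.int64(117), np.int64(0))), (208, (np.int64(156), np.int64(118), np.int64(0))), (212, (np.int64(157), np.int64(119), np.int64(0))), (216, (np.int64(158), np.int64(120), np.int64(0))), (220, (np.int64(169), np.int64(142), np.int64(0))), (224, (np.int64(186), np.int64(175), np.int64(0))), (228, (np.int64(199), np.int64(204), np.int64(0))), (232, (np.int64(201), np.int64(206), np.int64(0)))]
```

Tilt kept. Lower to feel contact.

>>> {"name": "move_arm", "arguments": {"commands": [[[0, 0, -0.08], 0, -1], [[0, 0, -0.05], 0, -1], [[0, 0, 0], 0, -1]]}}

```text
t: 15.8
eef_pos: [478.2, -71.0, 223.5]
tcp_rot: [-3.142, -0.0, 1.588]
ft_force: [0.1, -0.2, -3.8]
opening: 0.398
grip_force: 30.0
```

>>> {"name": "move_arm", "arguments": {"commands": [[[0, 0, -0.04], 0, -1], [[0, 0, 0], 0, -1]]}}

```text
t: 15.97
eef_pos: [478.2, -70.8, 222.3]
tcp_rot: [3.141, 0.0, 1.589]
ft_force: [0.4, 0.3, -3.5]
opening: 0.396
grip_force: 30.0
```

>>> {"name": "move_arm", "arguments": {"commands": [[[0, 0, -0.03], 0, -1], [[0, 0, 0], 0, -1]]}}

```text
t: 16.13
eef_pos: [478.2, -70.6, 221.4]
tcp_rot: [3.141, -0.0, 1.589]
ft_force: [-0.3, -0.4, -4.3]
opening: 0.399
grip_force: 30.0
```

>>> {"name": "move_arm", "arguments": {"commands": [[[0, 0, -0.03], 0, -1], [[0, 0, 0], 0, -1]]}}

```text
t: 16.3
eef_pos: [478.2, -70.6, 220.5]
tcp_rot: [3.142, -0.0, 1.589]
ft_force: [0.3, -0.6, -2.7]
opening: 0.397
grip_force: 30.0
```

>>> {"name": "move_arm", "arguments": {"commands": [[[0, 0, -0.02], 0, -1], [[0, 0, 0], 0, -1]]}}

```text
t: 16.47
eef_pos: [478.2, -70.5, 219.9]
tcp_rot: [-3.142, -0.0, 1.589]
ft_force: [1.0, 0.7, -4.4]
opening: 0.399
grip_force: 30.0
```

Now pull left slowly, holding this height (nearly touching).

>>> {"name": "move_arm", "arguments": {"commands": [[[0, 0.1, -0.01], 0, -1], [[0, 0.1, 0], 0, -1], [[0, 0.1, 0], 0, -1], [[0, 0.1, 0], 0, -1], [[0, 0.1, 0.01], 0, -1], [[0, 0, 0], 0, -1]]}}

```text
t: 16.97
eef_pos: [478.3, -55.1, 220.2]
tcp_rot: [3.141, 0.0, 1.59]
ft_force: [0.1, -3.3, -1.4]
opening: 0.4
grip_force: 30.0
```

>>> {"name": "move_arm", "arguments": {"commands": [[[0, 0.3, 0.06], 0, -1], [[0, 0.3, 0.06], 0, -1], [[0, 0.3, 0.06], 0, -1], [[0, 0.3, 0.06], 0, -1], [[0, 0, 0], 0, -1]]}}

```text
t: 17.38
eef_pos: [478.1, -18.3, 227.5]
tcp_rot: [3.141, 0.0, 1.59]
ft_force: [-0.1, -3.4, -1.6]
opening: 0.4
grip_force: 30.0
```

>>> {"name": "move_arm", "arguments": {"commands": [[[0, 0.4, 0.07], 0, -1], [[0, 0.6, 0.1], 0, -1], [[0, 0.6, 0.1], 0, -1], [[0, 0.6, 0.1], 0, -1], [[0, 0.6, 0.1], 0, -1], [[0, 0.6, 0.1], 0, -1], [[0, 0.6, 0.1], 0, -1], [[0, 0.6, 0.1], 0, -1], [[0, 0.5, 0.1], 0, -1], [[0, 0, 0], 0, -1]]}}

```text
t: 18.22
eef_pos: [477.5, 135.1, 253.3]
tcp_rot: [-3.14, -0.0, 1.59]
ft_force: [-3.0, -3.5, -2.6]
opening: 0.394
grip_force: 30.0
```

>>> {"name": "move_arm", "arguments": {"commands": [[[0, 0.1, -0.15], 0, -1], [[0, 0, -0.15], 0, -1], [[0, 0, -0.15], 0, -1], [[0, 0, -0.15], 0, -1], [[0, 0, -0.15], 0, -1], [[0, 0, 0], 0, -1]]}}

```text
t: 18.72
eef_pos: [478.2, 136.0, 229.7]
tcp_rot: [-3.14, 0.0, 1.588]
ft_force: [-1.3, -4.5, -3.5]
opening: 0.397
grip_force: 30.0
```

```bash
python3 - <<'E'
from m import *
w=read_camera('wrist');S=env.state();prof(w['image'])
E
```

```text
red rows 276 326 width [50, 18, 0, 0]
yw {150: 0, 160: 0, 170: 0, 180: 0, 190: 0, 200: 0, 210: 0, 220: 90, 230: 94, 240: 92, 250: 90, 260: 24}
prof [(144, (np.int64(136), np.int64(144), np.int64(154))), (148, (np.int64(136), np.int64(144), np.int64(153))), (152, (np.int64(137), np.int64(145), np.int64(154))), (156, (np.int64(136), np.int64(144), np.int64(153))), (160, (np.int64(136), np.int64(144), np.int64(153))), (164, (np.int64(136), np.int64(144), np.int64(153))), (168, (np.int64(136), np.int64(145), np.int64(154))), (172, (np.int64(89), np.int64(74), np.int64(44))), (176, (np.int64(88), np.int64(70), np.int64(32))), (180, (np.int64(88), np.int64(70), np.int64(30))), (184, (np.int64(89), np.int64(71), np.int64(28))), (188, (np.int64(90), np.int64(71), np.int64(26))), (192, (np.int64(91), np.int64(72), np.int64(24))), (196, (np.int64(92), np.int64(73), np.int64(21))), (200, (np.int64(93), np.int64(74), np.int64(19))), (204, (np.int64(95), np.int64(75), np.int64(20))), (208, (np.int64(96), np.int64(75), np.int64(16))), (212, (np.int64(105), np.int64(85), np.int64(9))), (216, (np.int64(132), np.int64(117), np.int64(0))), (220, (np.int64(154), np.int64(144), np.int64(0))), (224, (np.int64(154), np.int64(150), np.int64(0))), (228, (np.int64(154), np.int64(157), np.int64(0))), (232, (np.int64(154), np.int64(162), np.int64(0)))]
```

```bash
python3 - <<'E'
from m import *
w=read_camera('wrist');S=env.state();print(S['eef_pos'])
est(w,S,214,273,171,93);est(w,S,214,273,171,89)
E
```

```text
[478.21678244 136.23200579 230.37935176]
theta 6.2 g,zg [-5.5 37.7] [ 1.3 -1.4  0.3  0.8]
hook tip (np.float64(-52.8), np.float64(-37.1)) corner (np.float64(-53.7), np.float64(-28.2)) nose (np.float64(-16.3), np.float64(-39.7)) tail (np.float64(45.4), np.float64(-33.0))
theta 7.0 g,zg [-3.4 42.4] [ 2.3 -2.5  0.5  1.5]
hook tip (np.float64(-53.8), np.float64(-42.8)) corner (np.float64(-54.9), np.float64(-33.9)) nose (np.float64(-17.3), np.float64(-44.9)) tail (np.float64(44.3), np.float64(-37.3))
```

>>> {"name": "move_arm", "arguments": {"commands": [[[0, 0.2, 0], 0, -1], [[0, 0.2, 0], 0, -1], [[0, 0, -0.15], 0, -1], [[0, 0, -0.15], 0, -1], [[0, 0, -0.15], 0, -1], [[0, 0, -0.1], 0, -1], [[0, 0, 0], 0, -1]]}}

```text
t: 19.4
eef_pos: [478.2, 148.3, 213.5]
tcp_rot: [-3.141, 0.0, 1.589]
ft_force: [-1.7, -3.6, -2.4]
opening: 0.397
grip_force: 30.0
```

```bash
python3 - <<'E'
from k import *
w=read_camera('wrist');prof(w['image'])
for th in('board','tape_nose'):
    k=cut_out(th,w)
    for q in k[:1]:print(th,q['confidence'],cv2.boundingRect(q['region'].astype(np.uint8)))
print(proj(w,[[478,106.5,14]]))
for n in('side',):
    p=read_camera(n); print([(q['confidence'],q['at'],onz(p,q['at'],35).round(1)) for q in search_frame('measure',p)[:1]])
E
```

```text
red rows 273 295 width [49, 12, 48, 0]
yw {150: 0, 160: 0, 170: 0, 180: 0, 190: 0, 200: 0, 210: 7, 220: 90, 230: 92, 240: 90, 250: 90, 260: 22}
prof [(144, (np.int64(136), np.int64(144), np.int64(153))), (148, (np.int64(136), np.int64(144), np.int64(153))), (152, (np.int64(136), np.int64(144), np.int64(153))), (156, (np.int64(136), np.int64(144), np.int64(153))), (160, (np.int64(135), np.int64(144), np.int64(153))), (164, (np.int64(136), np.int64(144), np.int64(153))), (168, (np.int64(136), np.int64(144), np.int64(153))), (172, (np.int64(136), np.int64(143), np.int64(152))), (176, (np.int64(105), np.int64(104), np.int64(101))), (180, (np.int64(79), np.int64(65), np.int64(33))), (184, (np.int64(79), np.int64(64), np.int64(30))), (188, (np.int64(81), np.int64(66), np.int64(30))), (192, (np.int64(82), np.int64(66), np.int64(28))), (196, (np.int64(83), np.int64(66), np.int64(27))), (200, (np.int64(84), np.int64(67), np.int64(25))), (204, (np.int64(86), np.int64(69), np.int64(23))), (208, (np.int64(87), np.int64(69), np.int64(21))), (212, (np.int64(115), np.int64(98), np.int64(4))), (216, (np.int64(148), np.int64(132), np.int64(0))), (220, (np.int64(154), np.int64(145), np.int64(0))), (224, (np.int64(154), np.int64(153), np.int64(0))), (228, (np.int64(153), np.int64(160), np.int64(0))), (232, (np.int64(153), np.int64(162), np.int64(0)))]
board 0.93 (265, 325, 104, 33)
tape_nose 0.87 (270, 176, 94, 181)
[[316.23330575 306.38368595]]
[(0.63, [306.3, 238.6], array([501.7, 149. ,  35. ]))]
```

>>> {"name": "move_arm", "arguments": {"commands": [[[0, 0, -0.1], 0, -1], [[0, 0, -0.1], 0, -1], [[0, 0, 0], 0, -1]]}}

```text
t: 19.9
eef_pos: [478.2, 148.4, 207.9]
tcp_rot: [-3.141, 0.0, 1.589]
ft_force: [-1.7, -3.6, -1.6]
opening: 0.4
grip_force: 30.0
```

>>> {"name": "move_arm", "arguments": {"commands": [[[0, 0, -0.07], 0, -1], [[0, 0, 0], 0, -1]]}}

```text
t: 20.07
eef_pos: [478.2, 148.4, 205.9]
tcp_rot: [-3.142, 0.0, 1.589]
ft_force: [-1.4, -3.4, -1.1]
opening: 0.396
grip_force: 30.0
```

>>> {"name": "move_arm", "arguments": {"commands": [[[0, 0, -0.05], 0, -1], [[0, 0, 0], 0, -1]]}}

```text
t: 20.23
eef_pos: [478.2, 148.4, 204.5]
tcp_rot: [3.142, 0.0, 1.589]
ft_force: [-1.5, -4.2, -0.8]
opening: 0.398
grip_force: 30.0
```

>>> {"name": "move_arm", "arguments": {"commands": [[[0, 0, -0.05], 0, -1], [[0, 0, 0], 0, -1]]}}

```text
t: 20.4
eef_pos: [478.2, 148.5, 203.0]
tcp_rot: [-3.142, 0.0, 1.589]
ft_force: [-0.9, -3.2, -0.6]
opening: 0.402
grip_force: 30.0
```

>>> {"name": "move_arm", "arguments": {"commands": [[[0, 0, -0.05], 0, -1], [[0, 0, 0], 0, -1]]}}

```text
t: 20.57
eef_pos: [478.2, 148.5, 201.6]
tcp_rot: [3.141, -0.0, 1.589]
ft_force: [-1.4, -3.4, -1.4]
opening: 0.397
grip_force: 30.0
```

```bash
python3 - <<'E'
from m import *
w=read_camera('wrist');S=env.state();print(S['eef_pos'],S['ft_force'])
im=w['image'].astype(int)
print([(q,tuple(im[q,312:322,:2].mean(0).astype(int))) for q in list(range(168,188,2))+list(range(204,220,2))])
E
```

```text
[478.19542679 148.47364773 201.58788675] [-1.33835309 -3.17307383 -1.76995992]
[(168, (np.int64(136), np.int64(144))), (170, (np.int64(136), np.int64(143))), (172, (np.int64(135), np.int64(143))), (174, (np.int64(135), np.int64(143))), (176, (np.int64(135), np.int64(143))), (178, (np.int64(134), np.int64(142))), (180, (np.int64(94), np.int64(91))), (182, (np.int64(73), np.int64(60))), (184, (np.int64(73), np.int64(61))), (186, (np.int64(74), np.int64(60))), (204, (np.int64(79), np.int64(64))), (206, (np.int64(80), np.int64(65))), (208, (np.int64(87), np.int64(70))), (210, (np.int64(105), np.int64(87))), (212, (np.int64(124), np.int64(105))), (214, (np.int64(144), np.int64(125))), (216, (np.int64(154), np.int64(137))), (218, (np.int64(154), np.int64(142)))]
```

>>> {"name": "move_arm", "arguments": {"commands": [[[0, 0, -0.05], 0, -1], [[0, 0, 0], 0, -1]]}}

```text
t: 20.78
eef_pos: [478.1, 148.5, 201.3]
tcp_rot: [3.141, -0.0, 1.589]
ft_force: [-5.4, -4.3, 20.1]
opening: 0.394
grip_force: 30.0
```

>>> {"name": "move_arm", "arguments": {"commands": [[[0, 0, -0.05], 0, -1], [[0, 0, 0], 0, -1]]}}

```text
t: 20.95
eef_pos: [478.0, 148.7, 200.7]
tcp_rot: [3.14, -0.001, 1.589]
ft_force: [-8.2, -2.3, 32.9]
opening: 0.397
grip_force: 30.0
```

```bash
python3 - <<'E'
from m import *
w=read_camera('wrist');S=env.state();print(S['eef_pos'],S['ft_force'],S['moment'])
im=w['image'].astype(int)
print([(q,tuple(im[q,312:322,:2].mean(0).astype(int))) for q in list(range(176,188,2))+list(range(204,220,2))])
est(w,S,209,270,179,91)
E
```

```text
[477.98060918 148.64633196 200.66897092] [-8.46644919 -2.99519316 33.05875478] [-0.45869939  1.76656558 -0.27011081]
[(176, (np.int64(135), np.int64(143))), (178, (np.int64(136), np.int64(144))), (180, (np.int64(114), np.int64(116))), (182, (np.int64(74), np.int64(62))), (184, (np.int64(73), np.int64(60))), (186, (np.int64(74), np.int64(61))), (204, (np.int64(78), np.int64(63))), (206, (np.int64(79), np.int64(64))), (208, (np.int64(83), np.int64(67))), (210, (np.int64(101), np.int64(84))), (212, (np.int64(120), np.int64(102))), (214, (np.int64(140), np.int64(120))), (216, (np.int64(153), np.int64(135))), (218, (np.int64(154), np.int64(140)))]
theta 0.5 g,zg [-3.8 36.3] [ 2.4 -2.4  0.2  1.5]
hook tip (np.float64(-57.9), np.float64(-30.4)) corner (np.float64(-58.0), np.float64(-21.4)) nose (np.float64(-21.9), np.float64(-36.6)) tail (np.float64(40.1), np.float64(-36.0))
```

>>> {"name": "move_arm", "arguments": {"commands": [[[0, 0, 0.07], 0, -1], [[0, -0.1, 0], 0, -1], [[0, -0.1, 0], 0, -1], [[0, 0, 0], 0, -1]]}}

```text
t: 21.33
eef_pos: [478.3, 142.0, 200.7]
tcp_rot: [3.141, 0.0, 1.589]
ft_force: [-0.2, -6.5, 3.6]
opening: 0.396
grip_force: 30.0
```

>>> {"name": "move_arm", "arguments": {"commands": [[[0, -0.05, 0], 0, -1], [[0, 0, 0], 0, -1]]}}

```text
t: 21.5
eef_pos: [478.4, 140.7, 200.7]
tcp_rot: [3.141, -0.0, 1.589]
ft_force: [0.1, -5.8, 2.7]
opening: 0.399
grip_force: 30.0
```

>>> {"name": "move_arm", "arguments": {"commands": [[[0, -0.05, 0], 0, -1], [[0, 0, 0], 0, -1]]}}

```text
t: 21.67
eef_pos: [478.4, 139.3, 200.7]
tcp_rot: [3.141, -0.0, 1.589]
ft_force: [0.5, -3.3, 1.5]
opening: 0.396
grip_force: 30.0
```

>>> {"name": "move_arm", "arguments": {"commands": [[[0, -0.05, 0], 0, -1], [[0, 0, 0], 0, -1]]}}

```text
t: 21.83
eef_pos: [478.3, 137.8, 200.7]
tcp_rot: [3.141, 0.0, 1.589]
ft_force: [0.8, -4.4, 0.8]
opening: 0.398
grip_force: 30.0
```

>>> {"name": "move_arm", "arguments": {"commands": [[[0, -0.05, 0], 0, -1], [[0, 0, 0], 0, -1], [[0, 0, 0], 0, 0.1], [[0, 0, 0], 0, 0.1], [[0, 0, 0], 0, 0.3], [[0, 0, 0], 0, 0.3], [[0, 0, 0], 0, 0.3], [[0, 0, 0], 0, 0.3]]}}

```text
t: 22.5
eef_pos: [478.2, 136.4, 200.7]
tcp_rot: [-3.142, 0.0, 1.589]
ft_force: [-0.7, 0.6, 0.7]
opening: 0.645
grip_force: 0.0
```

```bash
cat > n.py <<'E'
from m import *
w=read_camera('wrist');S=env.state();print(S['t'],S['eef_pos'],S['ft_force'],S['opening'])
im=w['image'].astype(int)
print([(q,tuple(im[q,312:322,:2].mean(0).astype(int))) for q in list(range(140,240,4))])
for th in('lock_top','board','tape_nose'):
    for q in cut_out(th,w)[:1]:
        r=cv2.minAreaRect(quad(q['region'],w,70 if th=='lock_top' else 14).astype(np.float32)); print(th,q['confidence'],r,cv2.boundingRect(q['region'].astype(np.uint8)))
s=read_camera('side')
for th,z in(('tape_hook',17),('measure',30),('lock_top',70)):
    for q in cut_out(th,s)[:1]: print('side',th,q['confidence'],onz(s,q['at'],z).round(1))
    if th=='measure': print(fit([(s,q['region'])],MEAS0,(478,142,.017)))
E
sed -i 's/^from m import \*/from m import *\nfrom fit import *\nMEAS0=MEAS[:2]/' n.py; python3 n.py
```

```text
22.55 [478.20111497 136.42562935 200.75673295] [-0.25969195 -0.15851694 -0.01644638] 0.6470347841002008
[(140, (np.int64(142), np.int64(151))), (144, (np.int64(142), np.int64(151))), (148, (np.int64(142), np.int64(151))), (152, (np.int64(142), np.int64(150))), (156, (np.int64(142), np.int64(150))), (160, (np.int64(142), np.int64(150))), (164, (np.int64(142), np.int64(150))), (168, (np.int64(142), np.int64(150))), (172, (np.int64(142), np.int64(150))), (176, (np.int64(142), np.int64(150))), (180, (np.int64(99), np.int64(96))), (184, (np.int64(78), np.int64(64))), (188, (np.int64(78), np.int64(64))), (192, (np.int64(79), np.int64(64))), (196, (np.int64(80), np.int64(66))), (200, (np.int64(81), np.int64(66))), (204, (np.int64(83), np.int64(67))), (208, (np.int64(93), np.int64(75))), (212, (np.int64(134), np.int64(114))), (216, (np.int64(161), np.int64(144))), (220, (np.int64(161), np.int64(153))), (224, (np.int64(160), np.int64(162))), (228, (np.int64(159), np.int64(168))), (232, (np.int64(160), np.int64(168))), (236, (np.int64(160), np.int64(169)))]
lock_top 0.56 ((477.2538146972656, 153.54800415039062), (19.662700653076172, 13.468199729919434), 1.029975175857544) (291, 264, 52, 32)
board 0.89 ((447.9726257324219, 77.6556167602539), (40.792945861816406, 23.62858772277832), 1.6619861125946045) (236, 293, 161, 64)
side tape_hook 0.5 [482.4 -62.1  17. ]
side measure 0.73 [484.2 146.8  30. ]
(np.float64(482.5), np.float64(140.2), np.float64(0.1338), np.float64(0.318))
side lock_top 0.57 [477.1 159.   70. ]
```

>>> {"name": "move_arm", "arguments": {"commands": [[[0, 0, 0.5], 0, 0.3], [[0, 0, 0.9], 0, 0.3], [[0, 0, 1], 0, 0.3], [[0, 0, 1], 0, 0], [[0, 0, 1], 0, -1], [[0, 0, 0], 0, -1]]}}

```text
t: 23.4
eef_pos: [478.6, 136.6, 337.5]
tcp_rot: [3.134, -0.001, 1.589]
ft_force: [-0.5, -0.1, -0.7]
opening: 0.494
grip_force: 0.0
```

```bash
cat > n2.py <<'E'
from m import *
from fit import *
import sys
w=read_camera('wrist');S=env.state();print(S['t'],S['eef_pos'],S['opening'])
save(w,sys.argv[1])
for th in('lock_top','board','tape_nose','tape_hook'):
    for q in cut_out(th,w)[:1]:
        r=cv2.minAreaRect(quad(q['region'],w,70 if th=='lock_top' else 14).astype(np.float32)); print(th,q['confidence'],np.round(r[0]+r[1]+(r[2],),1),cv2.boundingRect(q['region'].astype(np.uint8)))
        if th=='tape_nose': print(fit([(w,q['region'])],MEAS[:2],(478,142,.017)))
E
python3 n2.py w8
```

```text
23.45 [478.27111132 136.5270036  335.19789548] 0.4531325860736191
lock_top 0.77 [477.2 145.7  20.7  27.2   0.9] (300, 184, 27, 34)
board 0.59 [508.8  67.9  40.6  86.4   1.4] (255, 219, 109, 138)
tape_hook 0.56 [478.3 102.   45.5 154.8   1. ] (290, 149, 48, 208)
```

View pics/w8.png

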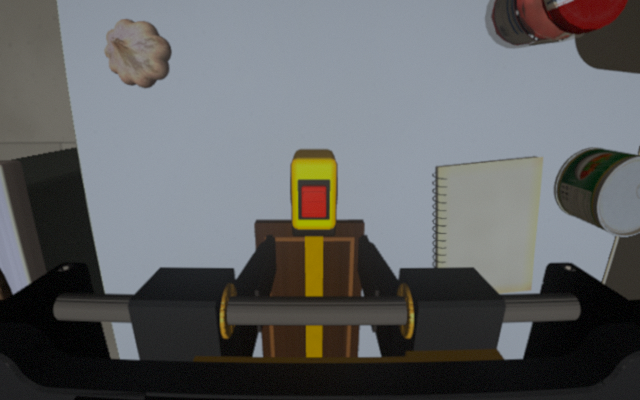

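>>> {"name": "move_arm", "arguments": {"commands": [[[-0.03, 0.3, -0.5], 0, -1], [[0, 0, -0.5], 0, -1], [[0, 0, -0.5], 0, -1], [[0, 0, -0.5], 0, -1], [[0, 0, -0.2], 0, -1], [[0, 0, 0], 0, -1], [[0, 0, 0], 0, -1], [[0, 0, 0], 0, -1]]}}

```text
t: 24.32
eef_pos: [477.5, 145.5, 267.1]
tcp_rot: [3.141, -0.0, 1.589]
ft_force: [0.1, 0.2, -0.6]
opening: 0.001
grip_force: 0.0
```

>>> {"name": "move_arm", "arguments": {"commands": [[[0, 0, -0.1], 0, -1], [[0, 0, -0.1], 0, -1], [[0, 0, -0.05], 0, -1], [[0, 0, 0], 0, -1]]}}

```text
t: 24.65
eef_pos: [477.3, 145.5, 259.3]
tcp_rot: [3.141, -0.0, 1.589]
ft_force: [-0.1, -0.7, 0.4]
opening: 0.005
grip_force: 0.0
```

>>> {"name": "move_arm", "arguments": {"commands": [[[0, 0, -0.05], 0, -1], [[0, 0, -0.05], 0, -1], [[0, 0, 0], 0, -1]]}}

```text
t: 24.9
eef_pos: [477.3, 145.4, 256.2]
tcp_rot: [3.141, -0.0, 1.589]
ft_force: [1.1, 0.4, 0.9]
opening: 0.003
grip_force: 0.7
```

>>> {"name": "move_arm", "arguments": {"commands": [[[0, 0, -0.04], 0, -1], [[0, 0, 0], 0, -1]]}}

```text
t: 25.07
eef_pos: [477.4, 145.5, 255.3]
tcp_rot: [3.141, -0.0, 1.589]
ft_force: [-1.1, 0.4, 7.9]
opening: 0.004
grip_force: 3.8
```

>>> {"name": "move_arm", "arguments": {"commands": [[[0, 0, -0.04], 0, -1], [[0, 0, 0], 0, -1]]}}

```text
t: 25.23
eef_pos: [477.4, 145.5, 255.1]
tcp_rot: [3.14, -0.0, 1.589]
ft_force: [-3.8, 0.1, 23.1]
opening: 0.006
grip_force: 11.5
```

>>> {"name": "move_arm", "arguments": {"commands": [[[0, 0, -0.04], 0, -1], [[0, 0, 0], 0, -1]]}}

```text
t: 25.4
eef_pos: [477.5, 145.6, 255.0]
tcp_rot: [3.138, -0.0, 1.589]
ft_force: [-7.0, -0.9, 38.1]
opening: 0.005
grip_force: 19.2
```

>>> {"name": "move_arm", "arguments": {"commands": [[[0, 0, 0], 0, -1], [[0, 0, 0.3], 0, -1], [[0, 0, 0.8], 0, 0.5], [[0, 0, 0], 0, 0.5], [[0, 0, 0], 0, 0.5], [[0, 0, 0], 0, 0.5], [[0, 0, 0], 0, 0.5], [[0, 0, 0], 0, 0.5], [[0, 0, 0], 0, 0.5], [[0, 0, 0], 0, 0.5], [[0, 0, 0], 0, 0.5]]}}

```text
t: 26.32
eef_pos: [477.3, 145.4, 285.4]
tcp_rot: [-3.141, 0.0, 1.589]
ft_force: [-0.2, -0.2, 0.5]
opening: 0.578
grip_force: 0.0
```

```bash
python3 - <<'E'
from m import *
from fit import *
w=read_camera('wrist');S=env.state();print(S['t'],S['eef_pos'],S['opening'])
for th,z in(('lock_top',65),('notebook',11)):
    for q in cut_out(th,w)[:1]:
        r=cv2.minAreaRect(quad(q['region'],w,z).astype(np.float32)); print(th,q['confidence'],np.round(r[0]+r[1]+(r[2],),1))
w=dict(w);a=cv2.imread('pics/w8.png')
E
```

```text
26.3667 [477.31549966 145.45472236 285.4704931 ] 0.620901105539453
lock_top 0.91 [477.7 145.6  18.8  25.6   1. ]
notebook 0.91 [653.5 119.2 110.5 108.2   7.2]
```

>>> {"name": "move_arm", "arguments": {"commands": [[[0, -0.1, 0], 0, 0.5], [[0, 0, 0], 0, 0.5], [[0, 0, -0.8], 0, 0.5], [[0, 0, -0.8], 0, 0.5], [[0, 0, -0.8], 0, 0.5], [[0, 0, -0.1], 0, 0.5], [[0, 0, 0], 0, 0.5], [[0, 0, 0], 0, -1], [[0, 0, 0], 0, -1], [[0, 0, 0], 0, -1], [[0, 0, 0], 0, -1], [[0, 0, 0], 0, -1], [[0, 0, 0], 0, -1], [[0, 0, 0], 0, -1], [[0, 0, 0], 0, -1], [[0, 0, 0], 0, -1], [[0, 0, 0], 0, -1]]}}

```text
t: 27.88
eef_pos: [477.5, 142.5, 211.2]
tcp_rot: [3.14, -0.0, 1.589]
ft_force: [0.5, -0.2, 6.2]
opening: 0.398
grip_force: 30.0
```

>>> {"name": "move_arm", "arguments": {"commands": [[[0, 0, 0.2], 0, -1], [[0, 0, 0.5], 0, -1], [[0, 0, 0.9], 0, -1], [[0, 0, 0.9], 0, -1], [[0.3, 0, 0.3], -0.4, -1], [[0.5, -0.15, 0], -0.5, -1], [[0.6, -0.2, 0], -0.5, -1], [[0.7, -0.2, 0], -0.5, -1], [[0.7, -0.2, 0], -0.5, -1], [[0.7, -0.2, 0], -0.5, -1], [[0.7, -0.2, 0], -0.5, -1], [[0.7, -0.2, 0], -0.4, -1], [[0.6, -0.15, 0], 0, -1], [[0.5, 0, 0], 0, -1], [[0, 0, 0], 0, -1], [[0, 0, 0], 0, -1]]}}

```text
t: 29.22
eef_pos: [657.1, 97.3, 294.0]
tcp_rot: [-3.14, 0.001, 1.285]
ft_force: [-1.7, -0.6, -3.0]
opening: 0.401
grip_force: 30.0
```

```bash
cat > q.py <<'E'
from m import *
from fit import *
w=read_camera('wrist');s=read_camera('side');c=read_camera('scene');S=env.state();print(S['t'],S['eef_pos'],S['tcp_rot'],S['ft_force'],S['opening'])
save(w,'w9')
for n,p in(('w',w),('s',s),('c',c)):
    for q in cut_out('notebook',p)[:1]:
        r=cv2.minAreaRect(quad(q['region'],p,11).astype(np.float32)); print(n,q['confidence'],np.round(r[0]+r[1]+(r[2],),1),cv2.boundingRect(q['region'].astype(np.uint8)))
    for q in cut_out('tape_hook',p)[:1]: print(n,'hook',q['confidence'],q['at'],onz(p,q['at'],S['eef_pos'][2]-211+15).round())
E
python3 q.py
```

```text
29.3667 [656.4985876  97.6417841 294.5654758] [-3.14048373e+00  3.73508369e-04  1.28526354e+00] [-0.07215675  0.84449556 -3.06947187] 0.3950098829059409
w 0.75 [657.4  97.2 106.3 149.1   7.2] (224, 96, 181, 170)
s 0.58 [659.9 104.2 113.2 157.2   7.1] (242, 207, 46, 35)
c 0.72 [649.9 137.1 120.7  79.9   4.5] (256, 190, 27, 27)
```

>>> {"name": "move_arm", "arguments": {"commands": [[[0, 0, -0.6], 0, -1], [[0, 0, -0.7], 0, -1], [[0, 0, -0.6], 0, -1], [[0, 0, -0.3], 0, -1], [[0, 0, -0.1], 0, -1], [[0, 0, 0], 0, -1]]}}

```text
t: 30.17
eef_pos: [657.3, 97.4, 225.3]
tcp_rot: [-3.141, 0.0, 1.285]
ft_force: [0.0, -0.2, -2.3]
opening: 0.396
grip_force: 30.0
```

>>> {"name": "move_arm", "arguments": {"commands": [[[0, 0, -0.04], 0, -1], [[0, 0, 0], 0, -1]]}}

```text
t: 30.33
eef_pos: [657.5, 97.5, 225.4]
tcp_rot: [3.14, -0.0, 1.285]
ft_force: [0.8, 0.3, -3.4]
opening: 0.4
grip_force: 30.0
```

>>> {"name": "move_arm", "arguments": {"commands": [[[0, 0, -0.05], 0, -1], [[0, 0, -0.03], 0, -1], [[0, 0, 0], 0, -1]]}}

```text
t: 30.58
eef_pos: [657.3, 97.4, 222.3]
tcp_rot: [3.141, -0.0, 1.285]
ft_force: [-0.8, -0.5, -3.2]
opening: 0.399
grip_force: 30.0
```

>>> {"name": "move_arm", "arguments": {"commands": [[[0, 0, -0.04], 0, -1], [[0, 0, 0], 0, -1]]}}

```text
t: 30.75
eef_pos: [657.3, 97.5, 222.2]
tcp_rot: [3.141, -0.0, 1.285]
ft_force: [-3.7, 0.1, 8.0]
opening: 0.398
grip_force: 30.0
```

Contact. Release, wait, and rise.

>>> {"name": "move_arm", "arguments": {"commands": [[[0, 0, 0], 0, 0.4], [[0, 0, 0], 0, 0.4], [[0, 0, 0], 0, 0.4], [[0, 0, 0], 0, 0.4], [[0, 0, 0], 0, 0.4], [[0, 0, 0], 0, 0.4], [[0, 0, 0.3], 0, 0.4], [[0, 0, 0.7], 0, 0.4], [[0, 0, 1], 0, 0.4], [[0, 0, 1], 0, 0.4], [[0, 0, 0.8], 0, 0.4], [[0, 0, 0], 0, 0.4], [[0, 0, 0], 0, 0.4]]}}

```text
t: 31.83
eef_pos: [657.2, 97.5, 336.8]
tcp_rot: [3.139, -0.001, 1.285]
ft_force: [-0.1, 0.4, -0.8]
opening: 0.702
grip_force: 0.0
```

```bash
python3 - <<'E'
from m import *
w=read_camera('wrist');s=read_camera('side');S=env.state();print(S['t'],S['eef_pos'],S['opening'])
for th,z in(('lock_top',76),('notebook',11)):
    for q in cut_out(th,w)[:1]:
        r=cv2.minAreaRect(quad(q['region'],w,z).astype(np.float32)); print(th,q['confidence'],np.round(r[0]+r[1]+(r[2],),1))
for q in cut_out('tape_hook',s)[:1]:
    P=quad(q['region'],s,28); r=cv2.minAreaRect(P.astype(np.float32)); print('side',q['confidence'],r)
E
```

```text
31.9333 [657.03107306  97.42539136 334.34844782] 0.6991467130177768
lock_top 0.94 [658.2 100.1  25.3  19.7  73.6]
notebook 0.78 [656.5  96.8 108.9 149.8   7.2]
```

```bash
python3 -c "
from cell import env
print(env.job_done())"
```

```text
the job is handed in; nothing more can be done
None
```

I handed the job in at about 32 s. The tape measured the board, was locked while braced against it, and now stands upright and released near the notebook's centre; I did not re-measure the blade length after lifting it off, and no verdict came back.

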